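Clear the chips and hold the fence brake released with the splined key

TASK

Pick up the wooden scraper block and use it, not the fingers, to wipe the three loose wood chips off the top of the aluminium fence-brake housing, then set the scraper down on the table. Take the T-handled splined key out of its stand, turn it until its splines mesh with the socket in the top of the housing, slide it fully home against the spring with its collar flush on the housing, and finish while still gripping the key and keeping it pressed down. Leave the oil bottle, the steel ring and the wood offcut where they are.

Things in the scene. Friction and masses are not known exactly. Their poses are not given: they have to be found in the camera images.
- housing: Fixed fence-brake housing: aluminium block 180 (its x) x 130 (its y) x 50 mm high on the table; its flat top is what is wiped. Origin: centre of its underside; z up. Foot flanges 10 mm high stick out 20 mm at both x ends; a 16 mm shaft stub (axis 18 mm above the table) sticks out 22 mm in the middle of each y side.
- socket (a point): Centre of the socket's mouth, in the middle of the housing's top, 50 mm above the table; axes as the housing's. The socket: an upright bore about 17 mm across with four slots 8.5 mm wide, reaching 18 mm from the axis along the housing's +x, -x, +y, -y. A sprung plunger stands in the bore, its top 16 mm below the mouth.
- plunger (a joint): Travel of the sprung plunger down the socket, in m: 0 = up (untouched), 0.008 = where the fully seated key holds it. The spring pushes up with about 7 N at 0 and 13 N at 0.008; this lifts the key out again as soon as it is no longer pressed.
- key: Loose splined release key, 0.34 kg, at first upright in the stand. Origin: on its axis, in the underside of its round collar (46 mm across, 6 mm thick); z up. Below: four splines 6 mm wide, reaching 17 mm out along its +x, -x, +y, -y, down to z = -16 mm; then a tapered nose 14 mm across to z = -24 mm. Meshes at any quarter turn (play 1 mm sideways, 4 degrees).
- key_handle (a point): Centre of the key's black bar handle, on the key's axis, 34 mm above its origin, axes as the key's. The bar is 64 mm long (x), 20 mm thick (y), 32 mm high (z); under it a round neck 18 mm across, 12 mm long, down to the collar.
- stand: Fixed plywood stand 80 x 80 x 35 mm high with a round 38 mm through hole in the middle; the key's collar rests on its top, so the key lifts straight out (24 mm). Origin: centre of its underside, on the table.
- scraper: Loose wooden scraper block, 0.26 kg, standing on the table. Origin: centre of its underside, z up. Foot 26 mm thick (its x) x 120 mm wide (its y) x 30 mm high; on top a grip rib 22 mm thick (x) x 70 mm (y), from 30 to 66 mm above the underside. It is pushed along its own x.
- chip0: Loose wood chip, about 30 x 22 x 9 mm, lying on the housing's top. Origin: centre of its underside.
- chip1: Second such chip, lying partly over the socket. Origin: centre of its underside.
- chip2: Third such chip, lying on the housing's top. Origin: centre of its underside.
- oil: Bystander: white oil bottle, 54 mm across, 140 mm high. Origin: centre of its underside.
- offcut: Bystander: dark wood offcut, 100 x 50 x 20 mm, lying on the table. Origin: centre of its underside.
- flange: Bystander: flat steel ring, 80 mm across, 12 mm thick, lying on the table. Origin: centre of its underside.

How it is judged:
By the outcome, as a careful person would: the job done as asked, in the order asked, and still so for the second after the job is handed in, while the arm keeps its last pose, push and grip.
It also fails if it takes over 72 s, if anything falls off the work surface, if the arm or the gripper's body presses on something with over 40 N, if the wrist force passes 120 N, or if a joint passes its speed limit or range.

ROBOT

A 6-joint arm with a two-finger parallel gripper is mounted at the origin on the work surface. World frame = base frame: x ahead of the robot, y to its left, z up, the work surface at z = 0. Lengths are in m, angles in rad, forces in N, time in s.
With the tool pointing down it reaches from about 0.35 to 0.975 m from the base axis. Payload 4.9 kg.
Tool frame: the origin (TCP) lies at the very end of the fingers, on their centre line; the grasp point (between the pads) lies 19 mm behind it (manip.grasp_offset is the distance from the TCP to the grasp point, in m); z points along the fingers, y is the line along which they close (so a half turn about z gives the same grasp; the last joint's range is limited). The gripper opens to 85 mm and grips with 20 to 120 N. Pads are 22 mm wide; open, the fingers measure 114 mm over their backs; the gripper's body (76 mm by 85 mm) begins 54 mm behind the grasp point. The pads swing forward as they close: fully open they stand 13 mm farther back than shut.
Start: joints at [-1.36, 0.053, 1.613, -0, 1.476, -0.119], TCP at [0.202, -0.591, 0.231] pointing down, gripper open.
Joint ranges: [-3.01, 3.01], [-1.01, 2.22], [0.06, 2.58], [-1.02, 4.17], [0.09, 2.62], [-3.14, 3.14]. Speed limits (rad/s): [2.57, 2.57, 3.14, 3.14, 3.14, 3.14].

INTERFACE

Orientations are given as a unit quaternion [w, x, y, z].
In Python, from plant import manip, eyes, job_done, models gives the robot as it stands.
- The arm moves only by the tool servo_tool, never from a script. Its argument "motion" is one flat list of numbers, 5 for each row, row after row: the opening, from -1 (shut) to 1 (fully open), then the shift along the tool's x, y, z normalised to -1 to 1, where 1 is 120 mm, then the turn about the tool's z normalised to -1 to 1, where 1 is 45 degrees. A call has 1 to 5 rows; each row is the pose to reach, as a shift and turn from the pose commanded when the call began, along the tool's axes at that moment; what a row does not reach only later rows make up. A row lasts 1/8 s, in which the tool goes at most 62.5 mm and 10.7 degrees, less where a joint would pass 70% of its speed; a pose out of reach is approached as far as the arm can. A call with a number of a shift or a turn outside -1 to 1 is refused whole. A call with a gripper value outside its range is refused whole. The fingers move at their own pace and stop on an object; the grip force is fixed at half the most. Time passes only in rows, so rows that repeat a pose let the fingers close. It gives the time, the measured TCP pose, the force, the opening and the grip force at its end, in the units of the state.
- manip.state(): the state, without advancing time (a new reading comes with each control period).
- eyes.grab_frame(name): name is "side" or "top"; returns (picture, depth): 384x512x3 uint8, red, green, blue; 384x512 float32, m along the optical axis (not along the pixel's ray), 0 where there is no reading.
- eyes.camera_params(name): a dict with "fov_y" (degrees; the focal length in pixels is half the picture's height over the tangent of half this angle, whatever the lens; pixels are square), "cx", "cy" (the principal point, pixels), "D" ([k1, k2, p1, p2, k3] as OpenCV has them; the pictures are not rectified), "pose" (4x4, takes a point from camera to world coordinates). Camera axes: x right, y up, looking along -z (the intrinsics and any distortion apply to the point x, -y, -z); pixel columns grow to the right and rows downward; lengths in m; the calibration is good to about 2 mm. A picture is of the moment at which its call begins. camera_params takes no time and is no camera call.
- job_done(): hands the job in; it is judged then, once.
Trained networks look in the newest picture that a camera, given by its name, has taken for a name from the list of things; names that differ only in an ending like _2 or _b are one class to them, and where a whole thing is asked for, a point or a joint stands for the part that bears it (a point fixed in the world has none). Each returns a list of dicts, best first, with "p" (0 to 1); they miss things now and then, are a little off and sometimes report something else, mostly with a low value. They report only what shows in the picture. A call takes as long as a camera call.
- models.regions_of(camera, label): "mask" (384x512 bool, what is visible of it) and "pixel" ([column, row] in pixels, amid what is visible of it).
The state is a dict: "time": time; "joint_pos": joint angles; "joint_vel": joint speeds; "joint_efforts": joint torques, N m; "tool_pos": TCP position; "tool_rot": TCP orientation; "contact_force": force on the tool from outside, world axes, zero at the start; "ft_torque": the same for the moment, N m; "gripper_width": opening from 0.0 (shut) to 1.0 (fully open); "grasp_force": force on a finger pad.
Only numpy, scipy, OpenCV 4.12 (cv2) and the standard library are available. Lean on these libraries where they do the work, as an engineer would, in place of code of your own. Each camera call takes 0.05 s, during which the arm holds its last target. There are 200 camera calls.

## Working session

There is one attempt and no reset: what is moved stays moved. The work goes in short steps, Python scripts to look and compute and a tool call to move; the robot and the scene stay as the last step left them, time stands still between calls to the robot, and variables do not carry over. Pictures are saved under pics/ and viewed, at most 10 in all, crops included, and the job is handed in when it is done.

Besides the shell and the picture viewer there is one more tool, called after ">>>" as name(argument=value, ...), one argument or row to a line, values as JSON. servo_tool: Moves the arm, as the interface text tells. Its arguments: {"type":"object","properties":{"motion":{"type":"array","items":{"type":"number","minimum":-1,"maximum":1}}},"required":["motion"]}

```bash
ls; mkdir -p pics; cat > h.py <<'E'
import numpy as np, cv2
from plant import manip, eyes, models
def cloud(cam, depth):
    p=eyes.camera_params(cam); H,W=depth.shape
    f=H/2/np.tan(np.radians(p["fov_y"])/2)
    K=np.array([[f,0,p["cx"]],[0,f,p["cy"]],[0,0,1.]])
    u,v=np.meshgrid(np.arange(W),np.arange(H))
    n=cv2.undistortPoints(np.stack([u,v],-1).reshape(-1,1,2).astype(np.float64),K,np.array(p["D"],float)).reshape(H,W,2)
    P=np.stack([n[...,0]*depth,-n[...,1]*depth,-depth,np.ones_like(depth)],-1)
    Pw=(P@np.array(p["pose"]).T)[...,:3]; Pw[depth<=0]=np.nan
    return Pw
def top(P,mask,zlo,zhi):
    q=P[mask]; q=q[~np.isnan(q[:,0])]; q=q[(q[:,2]>zlo)&(q[:,2]<zhi)]
    if len(q)<5: return None
    r=cv2.minAreaRect((q[:,:2]*1000).astype(np.float32))
    return len(q), np.round(np.array(r[0]),1), np.round(r[1],1), round(r[2],1), round(float(np.median(q[:,2]))*1000,1)
def snap(cam,name=None):
    im,d=eyes.grab_frame(cam)
    if name: cv2.imwrite("pics/"+name,im[...,::-1])
    return im,cloud(cam,d)
E
python3 - <<'E'
from h import *
s=manip.state(); print(s["tool_pos"],s["tool_rot"],s["gripper_width"],manip.grasp_offset)
a,P=snap("top","t0.png"); 
for l,zl,zh in [("housing",.04,.055),("key_handle",.06,.12),("key",.04,.2),("stand",.028,.04),("scraper",.055,.08),("scraper",.02,.04),("chip0",.05,.07),("oil",0.01,.2),("offcut",.01,.03),("flange",.005,.02)]:
    for r in models.regions_of("top",l)[:4]:
        print(l,zl,round(r["p"],2),np.round(r["pixel"]),top(P,r["mask"],zl,zh))
b,_=snap("side","s0.png")
E
```

```text
pics
[ 0.20229347 -0.59069617  0.23006179] [-1.02335025e-03  9.86433267e-01  1.64159562e-01 -3.39327271e-05] 1.0003796781614105 0.0187
housing 0.04 0.89 [280. 200.] (2903, array([555.4, -23.2]), array([130.1, 180.5]), 86.3, 50.9)
key_handle 0.06 0.77 [186. 205.] (224, array([523. , 226.3]), array([20.4, 62.3]), 71.4, 85.3)
key_handle 0.06 0.41 [260. 181.] (36, array([577.7,  22.6]), array([18.6, 26.8]), 89.1, 61.0)
key 0.04 0.71 [187. 208.] (301, array([521.7, 224.9]), array([59.4, 42.6]), 8.7, 84.2)
stand 0.028 0.81 [193. 211.] (533, array([522.5, 226.6]), array([80. , 78.6]), 62.1, 36.0)
scraper 0.055 0.6 [366. 227.] (239, array([ 450. , -263.3]), array([70.6, 21.7]), 63.0, 66.1)
scraper 0.055 0.32 [261. 182.] (56, array([579.2,  21.3]), array([16. , 24.5]), 89.3, 60.2)
scraper 0.02 0.6 [366. 227.] (221, array([ 450.6, -263.3]), array([119.2,  26.4]), 63.3, 30.6)
scraper 0.02 0.32 [261. 182.] None
chip0 0.05 0.5 [286. 174.] (58, array([601.6, -46.1]), array([23., 19.]), 41.7, 59.6)
chip0 0.05 0.47 [263. 181.] (105, array([579.1,  21. ]), array([26.9, 32.5]), 89.8, 59.2)
oil 0.01 0.74 [145. 170.] (537, array([623.2, 328.8]), array([47.5, 53.6]), 52.8, 93.8)
offcut 0.01 0.57 [391. 178.] (682, array([ 601.2, -333. ]), array([99.6, 51.4]), 89.4, 20.2)
flange 0.005 0.98 [121. 234.] (619, array([446.9, 397.5]), array([78.1, 79.7]), 44.1, 12.7)
```

View pics/t0.png

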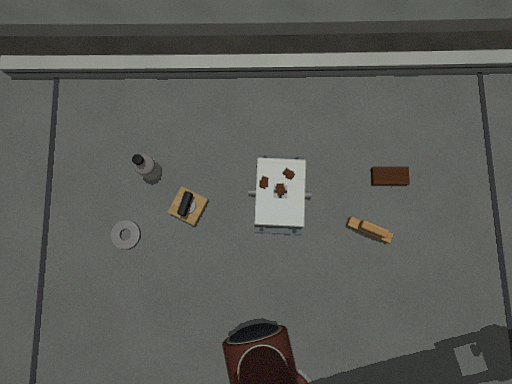

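View pics/s0.png

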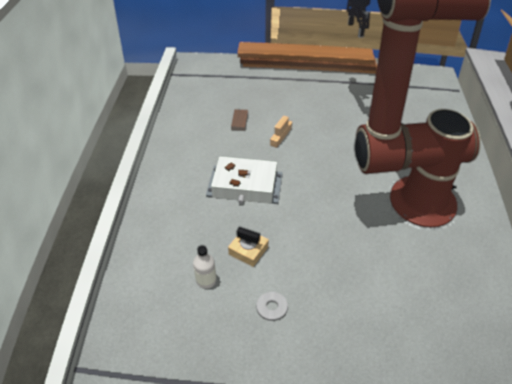

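```bash
python3 - <<'E'
from h import *
im,P=snap("top")
# chips: everything 54-75mm over housing area; housing/handle/scraper angles by long axis
m=(P[...,2]>.0545)&(P[...,2]<.075)&(P[...,0]>.47)&(P[...,0]<.65)&(P[...,1]>-.13)&(P[...,1]<.09)
n,l,st,c=cv2.connectedComponentsWithStats(m.astype(np.uint8))
for i in range(1,n):
    if st[i,4]>15: print(c[i],top(P,l==i,.05,.08))
def ax(m):
    q=P[m][:,:2]*1000; b=cv2.boxPoints(cv2.minAreaRect(q.astype(np.float32))); print(np.round(b,0).tolist())
g=lambda x0,x1,y0,y1,z0,z1:(P[...,0]>x0)&(P[...,0]<x1)&(P[...,1]>y0)&(P[...,1]<y1)&(P[...,2]>z0)&(P[...,2]<z1)
ax(g(.45,.65,-.15,.1,.045,.055)); ax(g(.45,.6,.15,.3,.075,.1)); ax(g(.35,.55,-.35,-.2,.055,.08)); ax(g(.35,.55,-.35,-.2,.02,.04))
E
```

```text
[288.06976744 172.77906977] (86, array([602.2, -45.8]), array([30.4, 22.8]), 55.4, 59.4)
[263.07058824 181.42352941] (85, array([580.5,  21.2]), array([21.4, 32.8]), 88.5, 59.5)
[279.67045455 188.125     ] (88, array([561.6, -23. ]), array([31.3, 22.6]), 14.4, 59.5)
[[461.0, -83.0], [642.0, -94.0], [650.0, 36.0], [469.0, 47.0]]
[[489.0, 227.0], [549.0, 206.0], [556.0, 226.0], [496.0, 246.0]]
[[425.0, -290.0], [447.0, -300.0], [477.0, -237.0], [455.0, -227.0]]
[[412.0, -312.0], [436.0, -324.0], [489.0, -215.0], [465.0, -204.0]]
```

The top view shows the housing centred at (280,192), with chips at (288,173), (263,181) and (280,188). The key in its stand is at (187,207), the scraper at (370,230) and the oil bottle at (145,165). The side view shows the same layout with nothing in the way.

```bash
cat >> h.py <<'E'
def pose():
    s=manip.state(); w,x,y,z=s["tool_rot"]; 
    h=np.degrees(np.arctan2(1-2*(x*x+z*z),2*(x*y-w*z)))  # heading of tool y
    return s,np.array(s["tool_pos"])*1000,h
def to(x,y,z,h=None):
    "shift/turn in normalised tool units to world target (mm, deg heading of tool y)"
    s,p,h0=pose(); d=np.array([x,y,z])-p; a=np.radians(h0)
    tx=np.array([-np.sin(a),np.cos(a)]); ty=np.array([np.cos(a),np.sin(a)])
    t=0 if h is None else -((h-h0+180)%360-180)/45
    print("p",p.round(1),"h",round(h0,1),"move",np.round([d[:2]@tx/120,d[:2]@ty/120,-d[2]/120,t],3),"t",round(s["time"],2),"F",np.round(s["contact_force"],1),"w",round(s["gripper_width"],2))
E
python3 -c "
from h import *
to(450.4,-263.3,150,-26.7)"
```

```text
p [ 202.4 -591.3  231.3] h -71.1 move [ 2.84  -1.917  0.678 -0.987] t 0.65 F [0.4 0.1 0.3] w 1.0
```

>>> servo_tool(
  motion=[1,0.4,-0.4,0,-0.23,1,0.8,-0.8,0,-0.46,1,1,-1,0,-0.7,1,1,-1,0,-0.93,1,1,-1,0,-0.987],
)

```text
time: 1.27
tool_pos: [0.2775, -0.4383, 0.2316]
tool_rot: [0.0, 0.85, 0.526, -0.0]
contact_force: [0.1, -0.1, -0.5]
gripper_width: 0.996
grasp_force: 0.0
```

>>> servo_tool(
  motion=[1,0.4,0.25,0.2,0,1,0.8,0.5,0.4,0,1,1,0.63,0.5,0,1,1,0.63,0.5,0],
)

```text
time: 1.78
tool_pos: [0.3992, -0.3639, 0.1699]
tool_rot: [-0.001, 0.85, 0.526, -0.0]
contact_force: [-0.5, 0.7, 0.6]
gripper_width: 1.001
grasp_force: 0.0
```

```bash
python3 -c "
from h import *
to(450.4,-263.3,90,-26.7)"
```

```text
p [ 399.2 -363.9  169.9] h -26.5 move [0.941 0.007 0.666 0.004] t 1.77 F [-0.5  0.7  0.6] w 1.0
```

>>> servo_tool(
  motion=[1,0.45,0,0,0,1,0.941,0.007,0.2,0,1,0.941,0.007,0.6,0,1,0.941,0.007,0.95,0,1,0.941,0.007,0.95,0],
)

```text
time: 2.4
tool_pos: [0.4473, -0.264, 0.0544]
tool_rot: [-0.003, 0.851, 0.524, -0.001]
contact_force: [-0.3, 0.5, -0.1]
gripper_width: 0.999
grasp_force: 0.0
```

```bash
python3 -c "
from h import *
to(450.4,-263.3,37,-26.7)"
```

```text
p [ 447.3 -264.    54.4] h -26.7 move [ 0.017  0.021  0.145 -0.001] t 2.4 F [-0.3  0.5 -0.1] w 1.0
```

>>> servo_tool(
  motion=[1,0.017,0.021,0.145,0,1,0.017,0.021,0.145,0,-1,0.017,0.021,0.145,0,-1,0.017,0.021,0.145,0,-1,0.017,0.021,0.145,0],
)

```text
time: 3.02
tool_pos: [0.4535, -0.2647, 0.0405]
tool_rot: [0.0, 0.851, 0.525, 0.0]
contact_force: [0.1, -0.2, -0.3]
gripper_width: 0.377
grasp_force: 0.0
```

>>> servo_tool(
  motion=[-1,0,0,0,0,-1,0,0,0,0,-1,0,0,0,0,-1,0,0,0,0],
)

```text
time: 3.52
tool_pos: [0.4534, -0.2645, 0.0404]
tool_rot: [0.0, 0.851, 0.525, 0.0]
contact_force: [-1.0, 1.9, 4.2]
gripper_width: 0.246
grasp_force: 59.0
```

>>> servo_tool(
  motion=[-1,0,0,-0.3,0,-1,0,0,-0.6,0,-1,0,0,-0.9,0,-1,0,0,-0.9,0],
)

```text
time: 4.03
tool_pos: [0.4545, -0.2656, 0.15]
tool_rot: [0.003, 0.851, 0.525, 0.001]
contact_force: [-0.1, -0.1, -3.8]
gripper_width: 0.246
grasp_force: 59.1
```

```bash
python3 -c "
from h import *
to(516.3,-7.7,130,-3.6)"
```

```text
p [ 454.5 -265.6  150. ] h -26.7 move [ 2.151 -0.505  0.167 -0.513] t 4.03 F [-0.1 -0.1 -3.8] w 0.25
```

>>> servo_tool(
  motion=[-1,0.33,-0.08,0,-0.17,-1,0.66,-0.16,0,-0.34,-1,1,-0.25,0,-0.513,-1,1,-0.25,0,-0.513],
)

```text
time: 4.53
tool_pos: [0.4788, -0.1409, 0.1443]
tool_rot: [-0.003, 0.728, 0.686, -0.001]
contact_force: [0.0, 0.3, -3.0]
gripper_width: 0.241
grasp_force: 58.9
```

```bash
python3 -c "
from h import *
to(516.3,-7.7,130,-3.6)"
```

```text
p [ 478.8 -140.9  144.3] h -3.4 move [1.126 0.246 0.119 0.005] t 4.53 F [ 0.   0.3 -3. ] w 0.24
```

>>> servo_tool(
  motion=[-1,0.33,0.08,0,0,-1,0.66,0.16,0,0,-1,1,0.246,0.1,0,-1,1,0.246,0.12,0,-1,1,0.246,0.12,0],
)

```text
time: 5.15
tool_pos: [0.5161, -0.0265, 0.1315]
tool_rot: [-0.001, 0.729, 0.684, -0.001]
contact_force: [-0.1, -0.4, -3.0]
gripper_width: 0.247
grasp_force: 59.9
```

```bash
python3 - <<'E'
from h import *
to(516.3,-7.7,94,-3.6)
im,P=snap("top"); 
for r in models.regions_of("top","scraper")[:1]: print(r["p"],top(P,r["mask"],.06,.2),top(P,r["mask"],.1,.125))
E
```

```text
p [516.1 -26.5 131.5] h -3.6 move [ 0.157 -0.008  0.313 -0.001] t 5.15 F [-0.1 -0.4 -3. ] w 0.25
0.62 (72, array([507.4, -35.9]), array([90.8, 10.7]), 86.4, 122.2) (41, array([506.1, -35.8]), array([90.9,  9. ]), 88.6, 121.0)
```

>>> servo_tool(
  motion=[-1,0.157,-0.008,0,0,-1,0.157,-0.008,0.15,0,-1,0.157,-0.008,0.3,0,-1,0.157,-0.008,0.32,0,-1,0.157,-0.008,0.32,0],
)

```text
time: 5.88
tool_pos: [0.5171, -0.0071, 0.0944]
tool_rot: [-0.0, 0.729, 0.684, -0.0]
contact_force: [1.1, -0.5, -3.2]
gripper_width: 0.247
grasp_force: 59.8
```

```bash
python3 - <<'E'
from h import *
to(516.3,-7.7,91,-3.6)
E
```

```text
p [517.1  -7.1  94.4] h -3.6 move [-0.006 -0.007  0.029 -0.   ] t 5.88 F [ 1.1 -0.5 -3.2] w 0.25
```

>>> servo_tool(
  motion=[-1,-0.006,-0.007,0.01,0,-1,-0.006,-0.007,0.02,0,-1,-0.006,-0.007,0.025,0,-1,-0.006,-0.007,0.025,0],
)

```text
time: 6.38
tool_pos: [0.5167, -0.0077, 0.0922]
tool_rot: [0.0, 0.729, 0.685, 0.0]
contact_force: [0.4, -0.6, -2.7]
gripper_width: 0.244
grasp_force: 59.8
```

>>> servo_tool(
  motion=[-1,0,0,0.006,0,-1,0,0,0.012,0,-1,0,0,0.012,0],
)

```text
time: 6.75
tool_pos: [0.5166, -0.0076, 0.0906]
tool_rot: [-0.0, 0.729, 0.685, -0.0]
contact_force: [-0.2, 0.2, -2.8]
gripper_width: 0.25
grasp_force: 60.0
```

>>> servo_tool(
  motion=[-1,0,0.08,0.005,0,-1,0,0.17,0.005,0,-1,0,0.26,0.005,0,-1,0,0.35,0.005,0,-1,0,0.44,0.005,0],
)

```text
time: 7.38
tool_pos: [0.57, -0.011, 0.0904]
tool_rot: [-0.0, 0.729, 0.685, -0.0]
contact_force: [-5.4, -0.1, 5.6]
gripper_width: 0.248
grasp_force: 61.0
```

```bash
python3 - <<'E'
from h import *
im,P=snap("side"); cv2.imwrite("pics/s1.png",cv2.resize(im[130:230,180:320,::-1],None,fx=5,fy=5))
to(516.3,-7.7,91,-3.6)
E
```

```text
p [571.6 -11.2  90.5] h -3.6 move [ 0.    -0.462 -0.004 -0.   ] t 7.42 F [-0.2 -0.7 -1.4] w 0.24
```

View pics/s1.png

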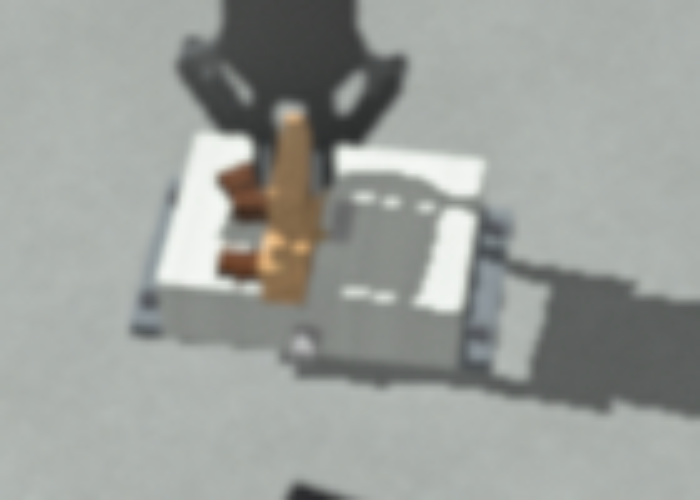

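All three chips, at crop pixels (238,180), (250,205) and (238,265), are being pushed ahead of the scraper at (290,220). I'll keep going.

>>> servo_tool(
  motion=[-1,0,0.09,0,0,-1,0,0.18,0,0,-1,0,0.27,0,0,-1,0,0.36,0,0,-1,0,0.45,0,0],
)

```text
time: 8.05
tool_pos: [0.6233, -0.0144, 0.0904]
tool_rot: [-0.0, 0.729, 0.685, -0.0]
contact_force: [-5.9, 0.7, 5.9]
gripper_width: 0.245
grasp_force: 61.1
```

>>> servo_tool(
  motion=[-1,0,0.07,0,0,-1,0,0.14,0,0,-1,0,0.21,0,0,-1,0,0.25,0,0,-1,0,0.25,0,0],
)

```text
time: 8.68
tool_pos: [0.6539, -0.0163, 0.0903]
tool_rot: [0.001, 0.729, 0.685, 0.0]
contact_force: [-1.5, 0.6, 2.7]
gripper_width: 0.242
grasp_force: 60.9
```

```bash
python3 - <<'E'
from h import *
im,P=snap("side"); cv2.imwrite("pics/s2.png",cv2.resize(im[130:230,180:320,::-1],None,fx=5,fy=5))
to(516.3,-7.7,91,-3.6)
E
```

```text
p [653.9 -16.3  90.3] h -3.6 move [-0.    -1.149 -0.006 -0.   ] t 8.72 F [-0.6 -0.8  3. ] w 0.25
```

View pics/s2.png

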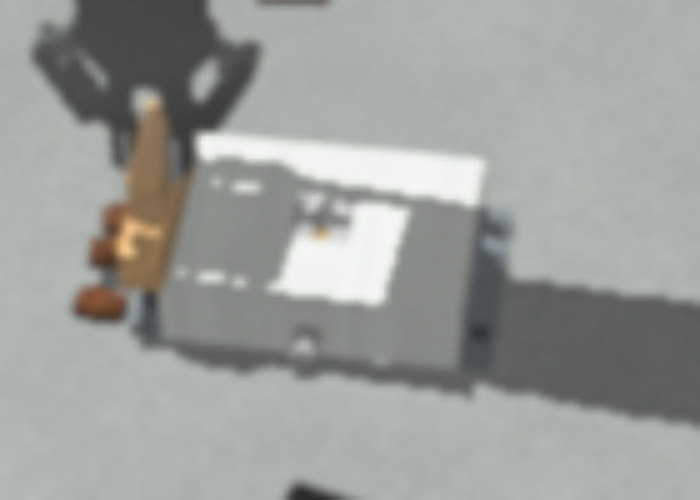

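One chip, at (100,303), has dropped beyond the housing. The other two, at (112,235), are past the edge under the scraper's front. The socket at (325,215) is clear. Next I'll lift and carry the scraper away.

>>> servo_tool(
  motion=[-1,0,0,-0.2,0,-1,0,0,-0.5,0,-1,-0.3,0,-0.5,0.1,-1,-0.65,-0.1,-0.5,0.2,-1,-1,-0.2,-0.5,0.3],
)

```text
time: 9.35
tool_pos: [0.6211, -0.1353, 0.1484]
tool_rot: [-0.0, 0.805, 0.593, 0.0]
contact_force: [0.0, -0.2, -3.6]
gripper_width: 0.245
grasp_force: 60.0
```

```bash
python3 - <<'E'
from h import *
to(450,-263,110,-26.7)
E
```

```text
p [ 621.1 -135.3  148.4] h -17.2 move [-1.438 -1.047  0.32   0.211] t 9.35 F [ 0.  -0.2 -3.6] w 0.24
```

>>> servo_tool(
  motion=[-1,-0.25,-0.25,0,0.1,-1,-0.5,-0.5,0,0.2,-1,-0.75,-0.75,0.1,0.211,-1,-1,-1,0.2,0.211,-1,-1,-1,0.3,0.211],
)

```text
time: 9.98
tool_pos: [0.4694, -0.2145, 0.1119]
tool_rot: [-0.0, 0.852, 0.524, -0.0]
contact_force: [0.5, 0.4, -3.0]
gripper_width: 0.243
grasp_force: 60.1
```

```bash
python3 - <<'E'
from h import *
to(450,-263,42,-26.7)
im,P=snap("top","t1.png")
a=np.radians(-3.6); d=P[...,:2]*1000-[555.4,-23.2]; hx=d@[np.cos(a),np.sin(a)]; hy=d@[-np.sin(a),np.cos(a)]
m=(abs(hx)<95)&(abs(hy)<70)&(P[...,2]>.054); print("above top",m.sum(), hx[m][:9], hy[m][:9])
for r in models.regions_of("top","chip0")[:5]: 
  q=P[r["mask"]]; print(round(r["p"],2),r["pixel"],np.nanmedian(q,0).round(3))
E
```

```text
p [ 469.4 -214.5  111.9] h -26.8 move [-0.434  0.038  0.583 -0.002] t 9.97 F [ 0.5  0.4 -3. ] w 0.24
above top 102 [81.01097938 81.0143705  84.17208025 85.53702987 81.71237624 82.80760718
 79.06061447 70.0518751  71.13749442] [ 43.04469063  40.36649393 -18.86539034 -48.41885542 -29.63322303
 -45.88850343 -35.03151807  45.2276483  -35.43959606]
0.53 [263.4, 145.8] [0.689 0.015 0.009]
0.45 [275.9, 146.9] [ 0.688 -0.028  0.01 ]
```

>>> servo_tool(
  motion=[-1,-0.25,0.03,0.15,0,-1,-0.434,0.038,0.3,0,-1,-0.434,0.038,0.45,0,-1,-0.434,0.038,0.55,0,-1,-0.434,0.038,0.575,0],
)

```text
time: 10.7
tool_pos: [0.4524, -0.2613, 0.0439]
tool_rot: [-0.001, 0.85, 0.526, -0.0]
contact_force: [-0.9, -0.2, -3.6]
gripper_width: 0.243
grasp_force: 60.2
```

```bash
python3 - <<'E'
from h import *
to(450,-263,40,-26.7)
im=cv2.imread("pics/t1.png"); cv2.imwrite("pics/t1c.png",cv2.resize(im[130:250,230:350],None,fx=5,fy=5))
im,P=snap("side")
a=np.radians(-3.6); d=P[...,:2]*1000-[555.4,-23.2]; hx=d@[np.cos(a),np.sin(a)]; hy=d@[-np.sin(a),np.cos(a)]
m=(abs(hx)<85)&(abs(hy)<60)&(P[...,2]>.055); print("above top side",m.sum())
E
```

```text
p [ 452.4 -261.3   43.9] h -26.5 move [-0.022 -0.012  0.032  0.004] t 10.7 F [-0.9 -0.2 -3.6] w 0.24
above top side 45
```

View pics/t1c.png

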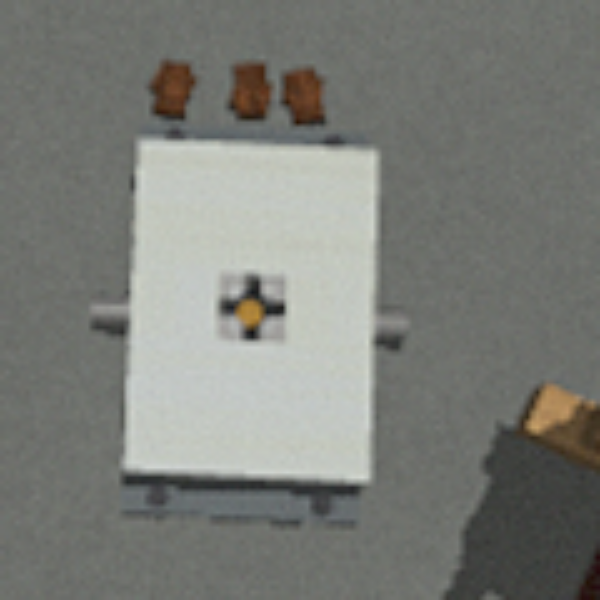

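All three chips are on the table beyond the housing, at crop pixels (173,90), (250,92) and (303,95). The top is clear, with the socket at (252,308). Now I'll set the scraper down.

>>> servo_tool(
  motion=[-1,0,0,0.012,0,-1,0,0,0.024,0,-1,0,0,0.03,0,-1,0,0,0.034,0,-1,0,0,0.034,0],
)

```text
time: 11.38
tool_pos: [0.4524, -0.2625, 0.041]
tool_rot: [0.0, 0.851, 0.525, 0.0]
contact_force: [-0.5, 0.3, -3.1]
gripper_width: 0.248
grasp_force: 60.2
```

>>> servo_tool(
  motion=[0,0,0,0,0,1,0,0,0,0,1,0,0,0,0,1,0,0,0,0,1,0,0,-0.05,0],
)

```text
time: 12.0
tool_pos: [0.452, -0.2622, 0.0467]
tool_rot: [-0.001, 0.851, 0.525, -0.0]
contact_force: [-1.0, 0.6, 0.7]
gripper_width: 1.0
grasp_force: 0.0
```

>>> servo_tool(
  motion=[1,0,0,-0.3,0,1,0,0,-0.6,0,1,0,0,-1,0,1,0,0,-1,0],
)

```text
time: 12.5
tool_pos: [0.455, -0.2645, 0.1729]
tool_rot: [0.005, 0.851, 0.526, 0.002]
contact_force: [-0.4, -0.6, 0.2]
gripper_width: 1.003
grasp_force: 0.0
```

```bash
python3 - <<'E'
from h import *
to(522.6,226.5,180,71.5)
im,P=snap("top"); print(top(P,models.regions_of("top","scraper")[0]["mask"],.055,.08))
# socket: dark pixels / ring depth around centre
print("sock px->", P[189:195,278:284].reshape(-1,3)[:, :].mean(0))
g=im.astype(int).sum(-1); sub=g[184:200,273:289]; print(sub//10)
ok=(P[...,2]>.045)&(P[...,2]<.055)&(abs(P[...,0]-.555)<.12)&(abs(P[...,1]+.023)<.1)
print(top(P,ok,.045,.055))
st=(P[...,2]>.03)&(P[...,2]<.04)&(abs(P[...,0]-.522)<.08)&(abs(P[...,1]-.226)<.08); print("stand",top(P,st,.03,.04))
kh=(P[...,2]>.078)&(P[...,2]<.095)&(abs(P[...,0]-.522)<.08)&(abs(P[...,1]-.226)<.08); print("handle",top(P,kh,.03,.14))
E
```

```text
p [ 455.  -264.5  172.9] h -26.6 move [ 3.911 -1.328 -0.059 -2.18 ] t 12.5 F [-0.4 -0.6  0.2] w 1.0
(260, array([ 451. , -262.2]), array([70.4, 23.4]), 61.4, 66.1)
sock px-> [ 0.55631646 -0.02677309  0.03135128]
[[56 53 51 54 55 53 49 47 52 56 57 56 55 55 56 58]
 [55 47 46 46 49 44 32 25 30 45 49 48 49 48 54 56]
 [54 47 44 47 47 42 27 14 13 39 47 44 45 43 53 55]
 [54 47 46 50 53 47 27 15 12 44 52 51 48 44 53 57]
 [54 49 47 54 55 41 19  7  7 40 51 51 47 46 54 55]
 [52 39 37 43 40 24 17 15 10 25 40 43 46 47 54 57]
 [47 24 19 22 17 28 31 32 25 16 25 28 30 29 52 58]
 [46 20 10 10 19 33 35 36 33 20 12 11 11  7 50 58]
 [46 27 20 20 30 32 34 35 35 23  7  8  9 14 51 57]
 [50 42 42 43 41 36 34 35 36 27 34 40 38 42 54 57]
 [53 48 47 52 49 40 37 31 28 38 48 51 48 48 56 57]
 [52 46 46 53 50 38 26 18 21 44 51 49 45 47 55 56]
 [52 46 46 48 50 32 11  4 23 45 48 47 45 47 54 57]
 [53 50 47 47 48 35 16 10 21 41 46 45 44 46 54 56]
 [56 56 53 55 55 52 49 50 49 52 53 54 50 50 55 56]
 [57 58 58 58 58 58 59 59 59 58 58 57 56 56 55 57]]
(3125, array([555.6, -23.1]), array([130., 181.]), 86.5, 50.9)
stand (566, array([522.8, 226.8]), array([80.2, 79.2]), 62.8, 36.0)
handle (196, array([522.8, 226.6]), array([20.6, 63.1]), 71.6, 85.6)
```

>>> servo_tool(
  motion=[1,0.25,-0.07,0,-0.2,1,0.5,-0.15,0,-0.4,1,0.75,-0.22,0,-0.6,1,1,-0.3,0,-0.8,1,1,-0.3,0,-1],
)

```text
time: 13.22
tool_pos: [0.473, -0.1368, 0.1647]
tool_rot: [-0.002, 0.582, 0.813, -0.0]
contact_force: [-0.2, -0.2, 0.6]
gripper_width: 1.002
grasp_force: 0.0
```

>>> servo_tool(
  motion=[1,0.25,0.1,0,-0.2,1,0.5,0.2,0,-0.4,1,0.75,0.3,0,-0.6,1,1,0.4,0,-0.8,1,1,0.4,0,-1],
)

```text
time: 13.85
tool_pos: [0.4803, -0.0081, 0.1648]
tool_rot: [-0.002, 0.226, 0.974, 0.0]
contact_force: [0.2, 0.0, -0.3]
gripper_width: 0.999
grasp_force: 0.0
```

```bash
python3 - <<'E'
from h import *
to(522.8,226.6,130,71.6)
E
```

```text
p [480.3  -8.1 164.8] h 63.9 move [ 0.543  1.912  0.29  -0.172] t 13.85 F [ 0.2  0.  -0.3] w 1.0
```

>>> servo_tool(
  motion=[1,0.09,0.33,0,-0.172,1,0.18,0.66,0,-0.172,1,0.28,1,0,-0.172,1,0.28,1,0,-0.172],
)

```text
time: 14.35
tool_pos: [0.5042, 0.1142, 0.165]
tool_rot: [-0.002, 0.162, 0.987, -0.0]
contact_force: [-1.1, -1.2, -0.2]
gripper_width: 1.002
grasp_force: 0.0
```

```bash
python3 - <<'E'
from h import *
to(522.8,226.6,100,71.6)
E
```

```text
p [504.2 114.2 165. ] h 71.4 move [ 0.153  0.937  0.541 -0.005] t 14.35 F [-1.1 -1.2 -0.2] w 1.0
```

>>> servo_tool(
  motion=[1,0.07,0.3,0,0,1,0.11,0.6,0,0,1,0.153,0.937,0.15,0,1,0.153,0.937,0.4,-0.005,1,0.153,0.937,0.4,-0.005],
)

```text
time: 14.98
tool_pos: [0.5214, 0.2232, 0.1147]
tool_rot: [-0.004, 0.162, 0.987, -0.002]
contact_force: [-0.4, 0.2, -0.5]
gripper_width: 0.995
grasp_force: 0.0
```

```bash
python3 - <<'E'
from h import *
to(522.8,226.6,52,71.6)
E
```

```text
p [521.4 223.2 114.7] h 71.4 move [-0.002  0.031  0.522 -0.006] t 14.97 F [-0.4  0.2 -0.5] w 1.0
```

>>> servo_tool(
  motion=[1,0,0.01,0.15,-0.006,1,0,0.01,0.3,-0.006,1,0,0.01,0.45,-0.006,1,0,0.01,0.5,-0.006,1,0,0.01,0.5,-0.006],
)

```text
time: 15.6
tool_pos: [0.5243, 0.2256, 0.0583]
tool_rot: [-0.001, 0.16, 0.987, -0.0]
contact_force: [-0.4, 0.3, -0.2]
gripper_width: 1.005
grasp_force: 0.0
```

```bash
python3 - <<'E'
from h import *
to(522.8,226.6,52,71.6)
E
```

```text
p [524.3 225.6  58.3] h 71.6 move [0.014 0.004 0.053 0.001] t 15.6 F [-0.4  0.3 -0.2] w 1.01
```

>>> servo_tool(
  motion=[1,0.013,0.004,0.05,0,1,0.013,0.004,0.05,0,-1,0.013,0.004,0.05,0,-1,0.013,0.004,0.05,0,-1,0.013,0.004,0.05,0],
)

```text
time: 16.23
tool_pos: [0.5235, 0.2267, 0.0532]
tool_rot: [0.0, 0.16, 0.987, 0.0]
contact_force: [-0.7, -0.1, -0.5]
gripper_width: 0.377
grasp_force: 0.0
```

>>> servo_tool(
  motion=[-1,0,0,0,0,-1,0,0,0,0,-1,0,0,0,0,-1,0,0,0,0],
)

```text
time: 16.73
tool_pos: [0.5235, 0.2266, 0.0533]
tool_rot: [0.0, 0.16, 0.987, -0.0]
contact_force: [-1.0, -1.8, 2.4]
gripper_width: 0.227
grasp_force: 59.5
```

>>> servo_tool(
  motion=[-1,0,0,-0.1,0,-1,0,0,-0.3,0,-1,0,0,-0.5,0,-1,0,0,-0.6,0,-1,0,0,-0.6,0],
)

```text
time: 17.35
tool_pos: [0.5236, 0.2269, 0.1256]
tool_rot: [0.001, 0.16, 0.987, 0.0]
contact_force: [0.5, -0.4, -3.9]
gripper_width: 0.227
grasp_force: 59.0
```

```bash
python3 - <<'E'
from h import *
to(555.6,-23.1,125,86.5)
E
```

```text
p [523.6 226.9 125.6] h 71.6 move [-0.909 -1.893  0.005 -0.33 ] t 17.35 F [ 0.5 -0.4 -3.9] w 0.23
```

>>> servo_tool(
  motion=[-1,-0.11,-0.25,0,-0.1,-1,-0.22,-0.5,0,-0.2,-1,-0.34,-0.75,0,-0.33,-1,-0.46,-0.95,0,-0.33,-1,-0.46,-0.95,0,-0.33],
)

```text
time: 17.98
tool_pos: [0.5391, 0.0996, 0.1233]
tool_rot: [-0.001, 0.032, 0.999, -0.0]
contact_force: [0.0, 0.5, -3.9]
gripper_width: 0.221
grasp_force: 59.6
```

```bash
python3 - <<'E'
from h import *
to(555.6,-23.1,125,86.5)
E
```

```text
p [539.1  99.6 123.3] h 86.3 move [-0.203 -1.011 -0.014 -0.004] t 17.98 F [ 0.   0.5 -3.9] w 0.22
```

>>> servo_tool(
  motion=[-1,-0.06,-0.3,0,0,-1,-0.12,-0.6,0,0,-1,-0.19,-0.9,0,-0.004,-1,-0.203,-1,0,-0.004,-1,-0.203,-1,0,-0.004],
)

```text
time: 18.6
tool_pos: [0.5562, -0.0199, 0.1241]
tool_rot: [-0.001, 0.03, 1.0, 0.0]
contact_force: [-0.4, 0.7, -4.0]
gripper_width: 0.226
grasp_force: 60.1
```

>>> servo_tool(
  motion=[-1,0,0,0,0,-1,0,0,0,0],
)

```text
time: 18.85
tool_pos: [0.5565, -0.019, 0.1248]
tool_rot: [-0.0, 0.028, 1.0, 0.0]
contact_force: [-0.2, 0.3, -4.0]
gripper_width: 0.221
grasp_force: 60.1
```

```bash
python3 - <<'E'
from h import *
to(555.6,-23.1,100,86.5)
im,P=snap("side"); s=cv2.resize(im[130:230,180:320,::-1],None,fx=5,fy=5,interpolation=cv2.INTER_CUBIC); cv2.imwrite("pics/s3.png",s)
for l in ("key_handle","key"):
  for r in models.regions_of("side",l)[:1]: print(l,r["p"],r["pixel"],np.nanmedian(P[r["mask"]],0).round(4))
E
```

```text
p [556.5 -19.  124.8] h 86.7 move [ 0.006 -0.034  0.207  0.006] t 18.85 F [-0.2  0.3 -4. ] w 0.22
key_handle 0.72 [244.4, 183.6] [0.5473 0.0053 0.0485]
key 0.66 [244.4, 155.5] [ 0.5449 -0.0085  0.1321]
```

View pics/s3.png

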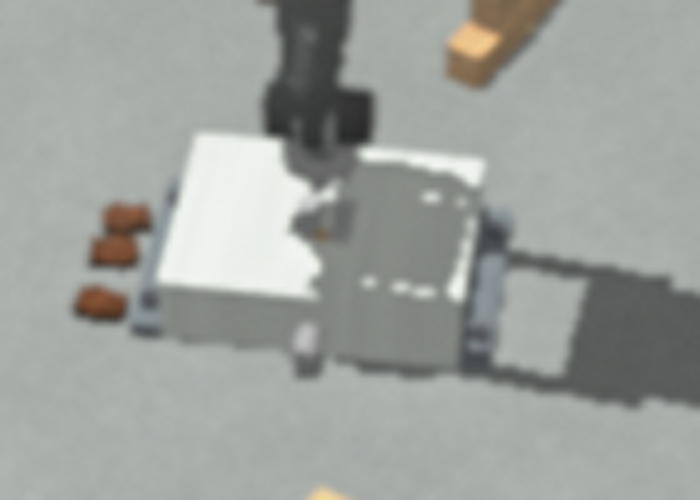

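The key hangs level at (320,160) above the clear socket at (325,220), and the chips are out of the way. Next I'll centre it and lower it.

>>> servo_tool(
  motion=[-1,0.001,-0.035,0,0.003,-1,0.001,-0.035,0.1,0.003,-1,0.001,-0.035,0.2,0.003,-1,0.001,-0.035,0.2,0.003,-1,0.001,-0.035,0.2,0.003],
)

```text
time: 19.62
tool_pos: [0.5563, -0.0243, 0.1007]
tool_rot: [-0.0, 0.03, 1.0, 0.0]
contact_force: [-0.4, 0.6, -4.1]
gripper_width: 0.224
grasp_force: 60.2
```

```bash
python3 - <<'E'
from h import *
to(556.4,-23.2,88,86.5)
E
```

```text
p [556.3 -24.3 100.7] h 86.5 move [0.    0.009 0.106 0.001] t 19.62 F [-0.4  0.6 -4.1] w 0.22
```

>>> servo_tool(
  motion=[-1,0,0.009,0.03,0,-1,0,0.009,0.06,0,-1,0,0.009,0.09,0,-1,0,0.009,0.105,0,-1,0,0.009,0.105,0],
)

```text
time: 20.25
tool_pos: [0.5563, -0.0232, 0.0881]
tool_rot: [-0.0, 0.03, 1.0, 0.0]
contact_force: [-0.0, -0.3, -4.2]
gripper_width: 0.223
grasp_force: 60.2
```

>>> servo_tool(
  motion=[-1,0,0,0.012,0,-1,0,0,0.025,0,-1,0,0,0.038,0,-1,0,0,0.045,0],
)

```text
time: 20.75
tool_pos: [0.5564, -0.0233, 0.0828]
tool_rot: [-0.0, 0.03, 1.0, 0.0]
contact_force: [0.4, 0.1, -4.2]
gripper_width: 0.226
grasp_force: 60.2
```

```bash
python3 - <<'E'
from h import *
to(556.4,-23.2,68,86.5)
E
```

```text
p [556.4 -23.3  82.8] h 86.5 move [-0.     0.001  0.123  0.001] t 20.75 F [ 0.4  0.1 -4.2] w 0.23
```

>>> servo_tool(
  motion=[-1,0,0,0.015,0,-1,0,0,0.03,0,-1,0,0,0.045,0,-1,0,0,0.06,0,-1,0,0,0.06,0],
)

```text
time: 21.38
tool_pos: [0.5566, -0.0235, 0.0762]
tool_rot: [-0.0, 0.03, 1.0, -0.0]
contact_force: [-2.3, -2.4, 0.1]
gripper_width: 0.222
grasp_force: 60.8
```

>>> servo_tool(
  motion=[-1,0,0,0.015,0,-1,0,0,0.03,0,-1,0,0,0.04,0,-1,0,0,0.04,0],
)

```text
time: 21.88
tool_pos: [0.5567, -0.0235, 0.073]
tool_rot: [-0.0, 0.03, 1.0, -0.0]
contact_force: [-7.7, -1.0, 9.8]
gripper_width: 0.224
grasp_force: 62.2
```

>>> servo_tool(
  motion=[-1,0.005,0,0.01,0,-1,0.007,0,0.02,0,-1,0.007,0,0.03,0,-1,0.007,0,0.03,0],
)

```text
time: 22.38
tool_pos: [0.5566, -0.0235, 0.0702]
tool_rot: [0.001, 0.03, 1.0, -0.0]
contact_force: [-6.2, -0.8, 12.6]
gripper_width: 0.224
grasp_force: 62.5
```

>>> servo_tool(
  motion=[-1,0,0,0.008,0,-1,0,0,0.016,0,-1,0,0,0.016,0],
)

```text
time: 22.75
tool_pos: [0.5566, -0.0235, 0.0687]
tool_rot: [0.001, 0.03, 1.0, -0.0]
contact_force: [-7.7, -1.0, 14.2]
gripper_width: 0.224
grasp_force: 62.8
```

>>> servo_tool(
  motion=[-1,0.005,0,0.008,0,-1,0.005,0,0.014,0,-1,0.005,0,0.014,0],
)

```text
time: 23.12
tool_pos: [0.5566, -0.0235, 0.0683]
tool_rot: [0.001, 0.03, 1.0, -0.0]
contact_force: [-10.0, -1.1, 18.6]
gripper_width: 0.228
grasp_force: 63.7
```

>>> servo_tool(
  motion=[-1,0,0,0.01,0,-1,0,0,0.01,0],
)

```text
time: 23.38
tool_pos: [0.5566, -0.0235, 0.0683]
tool_rot: [0.001, 0.03, 1.0, -0.0]
contact_force: [-13.5, -0.1, 24.8]
gripper_width: 0.224
grasp_force: 64.6
```

>>> servo_tool(
  motion=[-1,0.006,0,0,0,-1,0.006,0,0,0,-1,0.006,0,0,0],
)

```text
time: 23.75
tool_pos: [0.5566, -0.0236, 0.0683]
tool_rot: [0.002, 0.03, 1.0, -0.0]
contact_force: [-11.7, -0.5, 24.0]
gripper_width: 0.227
grasp_force: 64.2
```

```bash
python3 - <<'E'
from h import *
im,P=snap("side"); cv2.imwrite("pics/s4.png",cv2.resize(im[145:205,205:285,::-1],None,fx=8,fy=8,interpolation=cv2.INTER_CUBIC))
to(556.4,-23.2,68,86.5); print(manip.state()["ft_torque"])
E
```

```text
p [556.6 -23.6  68.3] h 86.5 move [0.002 0.003 0.002 0.001] t 23.8 F [-10.8  -0.6  23.8] w 0.22
[-1.85711399e-02  1.95994849e+00 -4.30357773e-04]
```

View pics/s4.png

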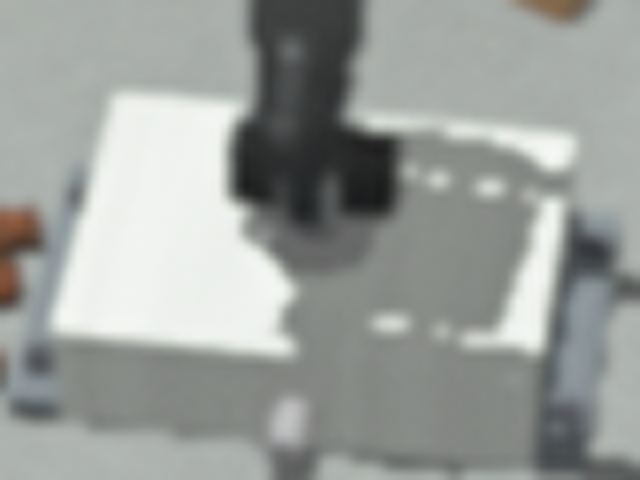

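The collar, around (310,245), sits on the housing top with the handle gripped above it. The vertical force kept rising while z stayed at 68.3 mm, so it's seated. I'll ease the side load a bit and hand in.

>>> servo_tool(
  motion=[-1,0.008,0,0,0,-1,0.016,0,0.002,0,-1,0.016,0,0.004,0,-1,0.016,0,0.004,0],
)

```text
time: 24.3
tool_pos: [0.5566, -0.0236, 0.0683]
tool_rot: [0.004, 0.03, 1.0, -0.0]
contact_force: [-3.6, -0.7, 20.1]
gripper_width: 0.224
grasp_force: 63.6
```

>>> servo_tool(
  motion=[-1,0,0,0.006,0,-1,0,0,0.006,0,-1,0,0,0.006,0],
)

```text
time: 24.68
tool_pos: [0.5566, -0.0236, 0.0682]
tool_rot: [0.004, 0.03, 1.0, -0.0]
contact_force: [-6.4, -1.2, 23.9]
gripper_width: 0.224
grasp_force: 64.4
```

```bash
python3 -c "
from plant import manip, job_done
s=manip.state(); print(s['tool_pos'],s['contact_force']); print(job_done())"
```

```text
[ 0.55656935 -0.02356328  0.06824386] [-6.40031042 -1.18375942 23.89528546]
the job is handed in; nothing more can be done
None
```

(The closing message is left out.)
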